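# Fetch a ceramic spacer from a deep heater slot with sprung tongs

## Robot

A 6-joint arm with a two-finger parallel gripper is mounted at the origin on the work surface. World frame = base frame: x ahead of the robot, y to its left, z up, the work surface at z = 0. Lengths are in mm, angles in rad, forces in N, time in s.
With the tool pointing down it reaches from about 325 to 775 mm from the base axis. Payload 5.5 kg.
Tool frame: the origin (TCP) lies between the finger pads; the fingertips stand 25 mm ahead of it and the grasp point (between the pads) lies 6 mm ahead of it; z points along the fingers, y is the direction in which the jaws open and shut (so a half turn about z gives the same grasp; the last joint's range is limited). The gripper opens to 85 mm and grips with 20 to 120 N. Pads are 22 mm wide; open, the fingers measure 114 mm over their backs; the gripper's body (76 mm by 85 mm) begins 54 mm behind the grasp point. The pads swing forward as they close: fully open they stand 13 mm farther back than shut.
Start: joints at [-1.297, 0.091, 1.231, -0, 1.82, -0.057], TCP at [194.88, -567.484, 256.275] pointing down, gripper open.
Joint ranges: [-2.87, 2.87], [-0.86, 2.18], [0.17, 2.46], [-1.51, 4.65], [0.06, 2.69], [-2.65, 2.65]. Speed limits (rad/s): [2.57, 2.57, 3.01, 3.14, 3.14, 3.14].

## Interface

Orientations are given as [roll, pitch, yaw] about the fixed x, y, z axes, in that order (R = Rz(yaw) Ry(pitch) Rx(roll)).
In Python, from rig import reach, servo_line, set_joints, open_jaws, clamp, hold, solve_ik, get_state, snapshot, calibration, IKError, finish_job gives the robot as it stands. Calls block until the motion is done:
- reach(position, orientation): joint-space move of the TCP to a pose.
- servo_line(position, frame=None, v=150): straight line of the TCP; frame=None keeps the orientation; v is the mean speed in mm/s.
- set_joints(angles): joint-space move.
- open_jaws() and clamp(f_grip=None): open the fingers fully, or close them until they stop; f_grip is the grip in N (None keeps the last).
- hold(seconds).
- solve_ik(position, orientation): joint angles nearest the present ones, or None.
- get_state(): the state.
- snapshot(name): name is "scene" or "top" or "wrist"; returns the picture (420x560x3 uint8, red, green, blue); there is no depth.
- calibration(name): a dict with "fov_y" (degrees; the focal length in pixels is half the picture's height over the tangent of half this angle, whatever the lens; pixels are square), "cx", "cy" (the principal point, pixels), "k1" (the pictures are not rectified: a ray, as slopes to the right and down, at radius r is drawn at 1 + k1 r^2 times it, then the intrinsics apply), "position" and "orientation" of the camera in the world. Camera axes: x right, y up, looking along -z (the intrinsics and any distortion apply to the point x, -y, -z); pixel columns grow to the right and rows downward; lengths in mm; the calibration is good to about 2 mm. A picture is of the moment at which its call begins: read the wrist's pose just before it. calibration takes no time and is no camera call; for the wrist camera it gives the pose at the moment of the call.
A pose or a line that the arm cannot do raises IKError and nothing moves.
- finish_job(): hands the job in, once; it reports no verdict.
The state is a dict: "time_s": time; "joint_pos": joint angles; "dq": joint speeds; "joint_efforts": joint torques, N m; "tool_pos": TCP position; "eef_rot": TCP orientation; "contact_force": force on the tool from outside, world axes, zero at the start; "torque": the same for the moment, N m; "width": finger opening in mm.
Only numpy, scipy, OpenCV 4.12 (cv2) and the standard library are available. Lean on these libraries where they do the work, as an engineer would, in place of code of your own. Each camera call takes 0.05 s, during which the arm holds its last target.

## Task

Take the red sprung tongs from the wooden holder, lower them around the white spacer in its deep slot in the heater block until the tips rest lightly on the slot's floor, squeeze and draw it out (a sprung plunger holds it: squeeze firmly, but do not crack it, nor ram the tongs into the block). Never touching it with the gripper, set it down, not drop it, in the dish on the balance, then hang the tongs upright in their holder and let go. Leave the blue spacer in its slot and everything else, the dish included, where it stands.

Things in the scene. Friction and masses are not known exactly. Their poses are not given: they have to be found in the camera images.
- tongs_grip (a point): Centre of the tongs' two red grip plates; z up, y the line along which the legs close. Squeeze the plates from outside in y. Each is 24 mm wide (x), from 22 mm below to 18 mm above this point; 40 mm over both when free, 22 mm shut. A black head 20 mm square reaches 31 mm above; shoulders, 28 mm wide in x, have their undersides 32 mm below.
- tongs_tips (a point): Middle between the lower ends of the two steel legs, 100 mm below the grip point, same axes. Below the shoulders each leg is 8 mm wide (x), 4 mm thick (y), 68 mm long. Tip gap = width over the red plates less 16 mm: 24 mm free, 14 mm (a spacer held) at 30 mm. Outside, the legs measure 8 mm more than the gap.
- tongs: The tongs, 120 g, hanging tips down in the holder; origin and axes as the tips point.
- tongs_left (a joint): How far the tongs' left (+y) leg is squeezed in, 0 free to 0.009 m shut; the right leg does the same. The legs move parallel, with 12 N of spring at 0, 15 N at 5 mm (spacer held), 17.4 N shut. A squeeze of 0.5 to 1 mm a side (38 to 39 mm over the plates) carries the tongs open; let go further and they fall. Each leg's force on a held spacer = grip force less 15 N.
- holder: Wooden tong holder, fixed, 50 (x) by 85 (y) by 75 mm high, foot 80 by 110 by 8 mm. Origin: centre of the underside, z up. A slot 14 (x) by 46 (y) mm goes down through its centre; the legs hang in it, the shoulders rest on its top: tips 7 mm, grip point 107 mm above the bench. The tongs' y lies along the holder's y.
- block: Dry block heater, fixed: aluminium, 110 (x) by 100 (y) by 80 mm high, with a white control head, 50 mm high, on its -x side (to x = -105 mm). Origin: centre of the aluminium block's underside, z up. Two upright slots at x = -25 and +25 mm, y = 0, each 16 (x) by 44 (y) mm, mouth at z = 80 mm with 2 mm chamfer.
- slot_floor: Steel floors of both slots; origin at their top faces' height on the block's axis, 34 to 46 mm below the mouths, different each time and found by touch: the tips should rest on the floor, either side of the spacer, with a few newtons for a moment before the squeeze. Pressing the tongs on the floor or the block with over 20 N does damage.
- spacer_mid (a point): Centre of the white ceramic spacer, a disc 14 mm across, 5 mm high, 10 to 18 g, flat on the floor of either slot, against its +x wall (1 mm to +x of the slot's middle), within 2 mm of the middle in y.
- spacer: The white spacer; origin at the centre of its underside. In the slot a sprung plunger (6 mm wide, in the -x wall) presses on it with 8 N, so that pulling it up takes about 10 N: each leg of the tongs must press on it with 9 N or more. 17 N a leg (grip force about 32 N) is right; over 30 N a leg (grip force 45 N) it cracks.
- blue_spacer_mid (a point): Centre of the blue spacer, of the same size, in the other slot: to be left there.
- balance: White top-loading balance, fixed, 200 (x) by 220 (y) by 55 mm high; round steel pan 120 mm across, centred 30 mm to +x of the origin, top at 73 mm. Origin: centre of the underside.
- dish: Aluminium weighing dish, 40 g, loose on the balance pan: inside 52 mm across at the floor, 64 mm at the rim, 14 mm high, floor 2 mm thick, a tab at -x. Origin: centre of the underside.
- flask: Conical glass flask, 104 mm across, 154 mm high, a bystander; origin: centre of the underside.
- beaker: Clear beaker, 80 mm across, 100 mm high, a bystander; origin: centre of the underside.
- bottle: Amber bottle, 66 mm across, 150 mm high, a bystander; origin: centre of the underside.
- jar: White jar with a red cap, 60 mm across, 70 mm high, a bystander; origin: centre of the underside.
- spatula: Spatula 180 mm long lying on the bench, a bystander; origin under its middle.
- spare_dish: Empty weighing dish on the bench, like the other, a bystander; origin: centre of the underside.
Not all that is in view belongs to the job. What is shaped like the tongs but purple or turquoise is not meant.

How it is judged (in metres and radians):
On the way, in this order (a step that is already met when the one before it is completed fails the run):
1. the tongs are lifted out of their holder (z of tongs_tips in the frame of holder above 0.085 m), for 0.1 s.
2. the tips are lowered around the white spacer until they rest on the slot's floor (contact force between tongs and slot_floor above 1 N and horizontal distance between tongs_tips and spacer_mid below 0.012 m), for 0.15 s.
3. the white spacer is held by the tongs, clear above the block (contact force between tongs and spacer above 0.5 N and z of spacer_mid in the frame of block above 0.088 m), for 0.2 s.
4. the spacer is lowered into the dish, below its rim, still held by the tongs (horizontal distance between spacer_mid and dish below 0.024 m and z of spacer_mid in the frame of dish between 0.003 and 0.01 m and contact force between tongs and spacer above 0.5 N), for 0.05 s.
5. the tongs hang upright in their holder again (horizontal distance between tongs_grip and holder below 0.012 m and z of tongs_tips in the frame of holder between 0.003 and 0.012 m and angle between tongs_grip's own z axis and vertical below 0.1 rad), for 0.2 s.
At the end, for the whole second after the job is handed in: White spacer flat, at rest in the dish (within 24 mm of its axis, 10 mm of its underside); dish level, within 20 mm of its start; tongs hung in the holder (within 12 mm of its axis, tips 3 to 12 mm above the bench), at rest; blue spacer still at the bottom of its slot (all of step 5 and horizontal distance between spacer_mid and dish below 0.024 m and z of spacer_mid in the frame of dish between 0.003 and 0.01 m and angle between spacer's own z axis and vertical below 0.2 rad and linear speed of each of spacer, tongs below 0.02 m/s and horizontal distance between blue_spacer_mid and block below 0.035 m and z of blue_spacer_mid in the frame of slot_floor below 0.008 m and distance of dish from where it was at the start of the episode below 0.02 m and angle between dish's own z axis and vertical below 0.1 rad); the robot touches nothing.
It fails at once if the white spacer is touched with the gripper (contact force between the fingers and spacer above 0.3 N).
It fails at once if the spacer is cracked by squeezing or pressing it with the tongs (over about 30 N from each leg) (contact force between tongs and spacer above 64 N).
It fails at once if the tongs are rammed against the block or a slot floor (over 20 N) (contact force between tongs and block above 20 N or contact force between tongs and slot_floor above 20 N).
It fails at once if the blue spacer is pulled out of its place (z of blue_spacer_mid in the frame of slot_floor above 0.02 m).
It fails at once if a bystander is shoved or tipped (distance of any of flask, beaker, bottle, spatula, jar, spare_dish from where it was at the start of the episode above 0.03 m or angle between any of flask, beaker, bottle, spatula, jar, spare_dish's own z axis and vertical above 0.4 rad).
It also fails if it takes over 59 s, if anything falls off the work surface, if the arm or the gripper's body presses on something with over 40 N, if the wrist force passes 120 N, or if a joint passes its speed limit or range.

## Working session

There is one attempt and no reset: what is moved stays moved. The work goes in short steps, each a Python script; the robot and the scene stay as the last script left them, time stands still between calls to the robot, and variables do not carry over. Pictures are saved under pics/ and viewed, and the job is handed in when it is done.

```bash
ls; mkdir -p pics
python3 - <<'E'
from rig import *
import cv2
for n in ["scene","top","wrist"]:
    c=calibration(n); print(n,c)
    cv2.imwrite(f"pics/{n}0.png",snapshot(n)[:,:,::-1])
print(get_state())
E
```

```text
pics
scene {'fov_y': 48.279994796068245, 'cx': 270.31188419493895, 'cy': 202.95828689266008, 'k1': -0.12981094827135356, 'position': array([1023.98280616,  446.44919954, 1039.76832847]), 'orientation': array([5.76777461e-01, 6.77466204e-04, 2.32542726e+00])}
top {'fov_y': 45.95209919639111, 'cx': 274.8182920548941, 'cy': 204.6858283032562, 'k1': -0.13511307369657083, 'position': array([ 458.95700924,   52.43916751, 1207.97355754]), 'orientation': array([ 0.09550405,  0.01791023, -1.57722371])}
wrist {'fov_y': 68.98593420941043, 'cx': 274.7379517504827, 'cy': 212.26422664537037, 'k1': -0.05977392769761942, 'position': array([ 263.05453977, -544.14582973,  373.22589903]), 'orientation': array([-0.28829773,  0.00233801, -1.23945126])}
{'time_s': 0.15, 'joint_pos': array([-1.29668775e+00,  9.17118944e-02,  1.23163734e+00, -3.90436797e-06,
        1.81981219e+00, -5.66896189e-02]), 'dq': array([ 1.28728123e-05, -3.81812560e-03, -5.09228300e-03,  5.02622618e-04,
       -1.29843409e-04, -1.89199149e-04]), 'joint_efforts': array([ 2.37964152e-03, -4.59369671e+01, -4.18527460e+01, -1.65841954e-05,
        9.52294300e-03,  1.58695320e-05]), 'tool_pos': array([ 194.83183047, -567.29088408,  255.37918063]), 'eef_rot': array([-3.14002619e+00, -8.51061053e-05,  3.30797168e-01]), 'contact_force': array([-0.0047879 ,  0.29462477,  0.23724392]), 'torque': array([-0.05069334, -0.00432696,  0.04496782]), 'width': 85.4236630931539}
```

View pics/scene0.png

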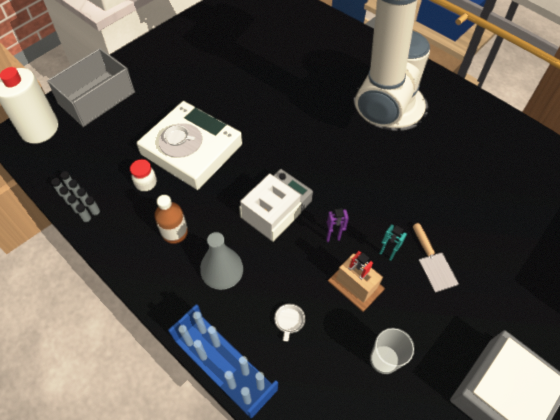

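View pics/top0.png

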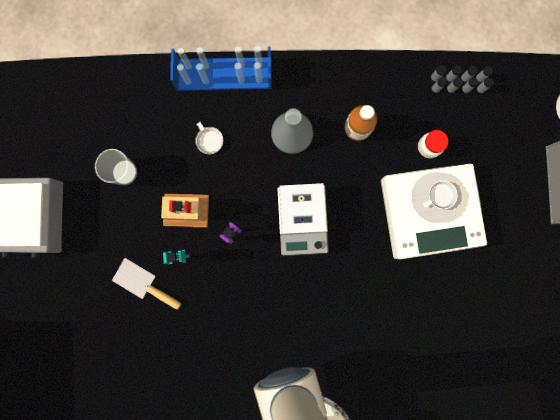

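View pics/wrist0.png

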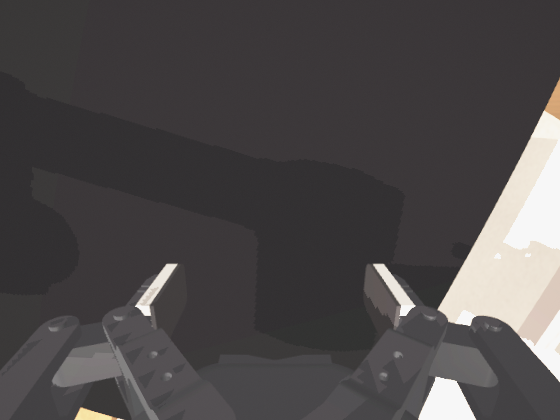

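```bash
cat > h.py <<'E'
from rig import *
import numpy as np, cv2
from scipy.spatial.transform import Rotation as R
def intr(c):
    f=210/np.tan(np.radians(c['fov_y']/2)); return f
def ray(c,uv):
    f=intr(c); uv=np.atleast_2d(np.array(uv,float))
    d=np.stack([(uv[:,0]-c['cx'])/f,(uv[:,1]-c['cy'])/f],1)
    s=d.copy()
    for _ in range(30):
        r2=(s**2).sum(1,keepdims=True); s=d/(1+c['k1']*r2)
    v=np.stack([s[:,0],-s[:,1],-np.ones(len(s))],1)
    return R.from_euler('xyz',c['orientation']).apply(v)
def plane(c,uv,z):
    v=ray(c,uv); return c['position']+v*((z-c['position'][2])/v[:,2])[:,None]
def proj(c,P):
    P=np.atleast_2d(P); q=R.from_euler('xyz',c['orientation']).inv().apply(P-c['position'])
    s=np.stack([q[:,0]/-q[:,2],-q[:,1]/-q[:,2]],1); r2=(s**2).sum(1,keepdims=True)
    return s*(1+c['k1']*r2)*intr(c)+[c['cx'],c['cy']]
def crop(name,im,u0,v0,w,h,k):
    a=im[v0:v0+h,u0:u0+w]; cv2.imwrite(name,cv2.resize(a,None,fx=k,fy=k,interpolation=cv2.INTER_CUBIC)[:,:,::-1])
E
python3 - <<'E'
from h import *
top=cv2.imread("pics/top0.png")[:,:,::-1]
crop("pics/c1.png",top,150,170,190,100,4)
sc=cv2.imread("pics/scene0.png")[:,:,::-1]
crop("pics/c2.png",sc,230,160,190,150,4)
crop("pics/c3.png",top,370,150,130,120,5)
c=calibration("top")
for n,uv,z in [("tongs",(180,207),125),("spA",(302,198),40),("spB",(303,220),40),("blk",(303,209),80),("dish",(444,195),87),("flask",(293,118),154),("bottle",(367,113),150),("beaker",(124,172),0),("purple",(230,233),0),("turq",(176,257),0),("spare",(210,140),14)]:
    print(n,plane(c,uv,z).round(0))
E
```

```text
tongs [[559. 281. 125.]]
spA [[586.   8.  40.]]
spB [[534.   6.  40.]]
blk [[557.   8.  80.]]
dish [[ 586. -318.   87.]]
flask [[750.  30. 154.]]
bottle [[ 761. -133.  150.]]
beaker [[660. 452.   0.]]
purple [[506. 183.   0.]]
turq [[448. 316.   0.]]
spare [[735. 232.  14.]]
```

View pics/c1.png

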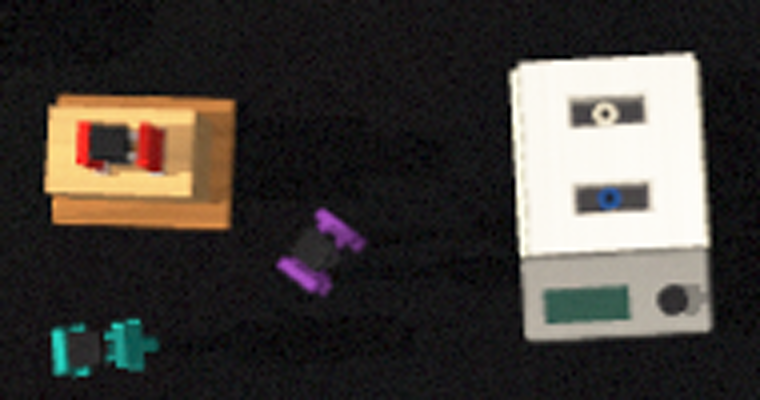

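View pics/c2.png

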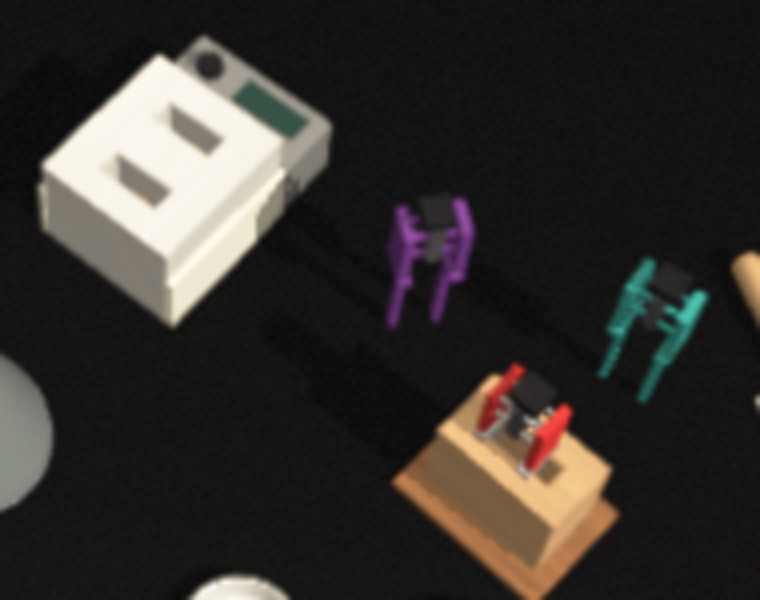

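View pics/c3.png

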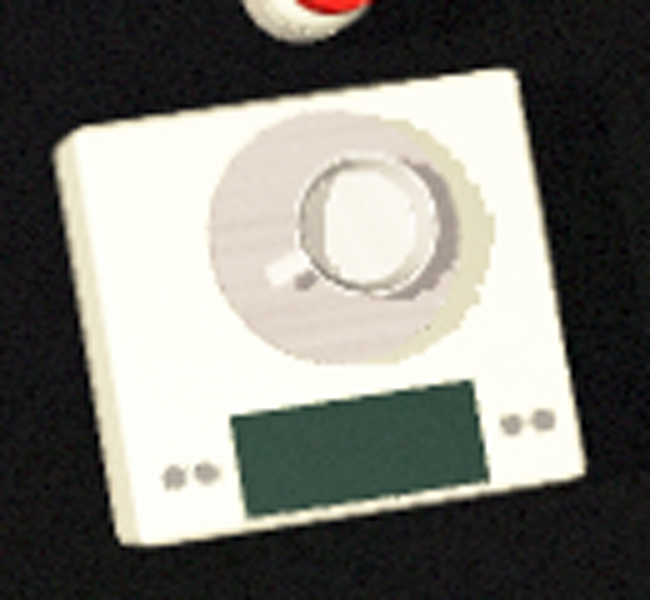

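Run:
```python
from h import *
import pickle
out={}
for n,(x,y) in [("dish",(586,-318)),("block",(565,8)),("holder",(555,275))]:
    reach([x,y,300],[np.pi,0,0]); hold(0.2)
    c=calibration("wrist"); im=snapshot("wrist"); out[n]=c
    cv2.imwrite(f"pics/w_{n}.png",im[:,:,::-1]); s=get_state(); print(n,s['time_s'],s['tool_pos'],s['eef_rot'],s['contact_force'],c['position'],c['orientation'])
pickle.dump(out,open("cal.pkl","wb"))
```

```text
dish 2.1 [ 585.49863928 -318.75400588  300.00640146] [ 3.14154964e+00  2.49585841e-05 -1.22372774e-03] [ 0.32773527 -0.12359314 -0.37328277] [ 657.53089846 -319.22403401  417.97485725] [-2.88692952e-01  6.74140533e-04 -1.57167547e+00]
block 3.5917 [565.24164623   7.00261078 299.75322649] [ 3.14152149e+00  4.01011878e-04 -1.60972559e-03] [-0.38141244 -0.54777596 -0.59428648] [637.43342311   6.48584751 417.68161309] [-2.89035380e-01  6.16081089e-04 -1.57206360e+00]
holder 4.8833 [555.47966586 273.69514803 300.2468963 ] [-3.14156655e+00 -3.91235492e-04 -2.01600401e-03] [-0.02836658  0.06009324 -0.05841904] [627.6057754  273.11784418 418.2634397 ] [-2.88201221e-01  6.79111330e-04 -1.57250570e+00]
```

View pics/w_dish.png

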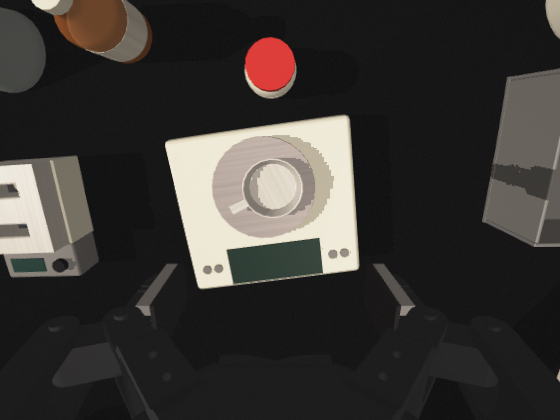

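View pics/w_block.png

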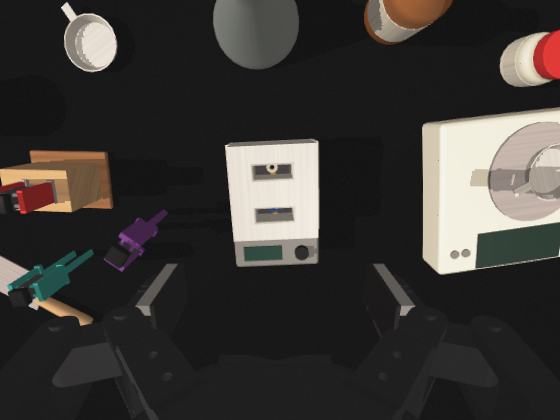

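View pics/w_holder.png

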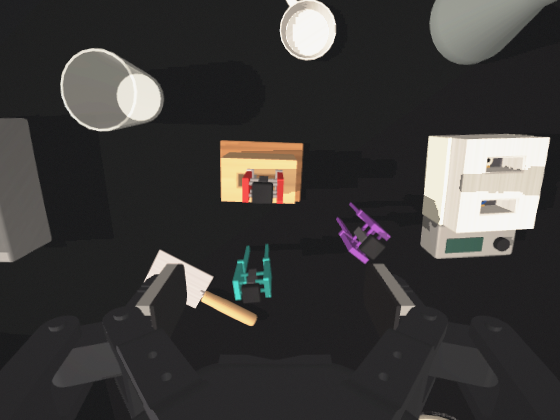

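Run:
```python
from h import *
import pickle
cal=pickle.load(open("cal.pkl","rb"))
im={n:cv2.imread(f"pics/w_{n}.png")[:,:,::-1].copy() for n in cal}
crop("pics/d1.png",im["holder"],205,130,115,85,7)
crop("pics/d2.png",im["block"],215,130,115,85,7)
crop("pics/d3.png",im["dish"],200,125,145,120,5)
# colors
print(im["block"][150,250],im["block"][170,260],im["block"][228,270],im["block"][258,240],im["holder"][167,250],im["holder"][150,250],im["holder"][186,247],im["dish"][220,200],im["dish"][170,250],im["dish"][190,275],im["dish"][162,270])
```

```text
[235 228 217] [70 67 66] [237 230 219] [149 141 132] [246 225 161] [215 147  95] [247  83  78] [238 233 214] [157 148 137] [224 215 200] [145 137 126]
```

View pics/d1.png

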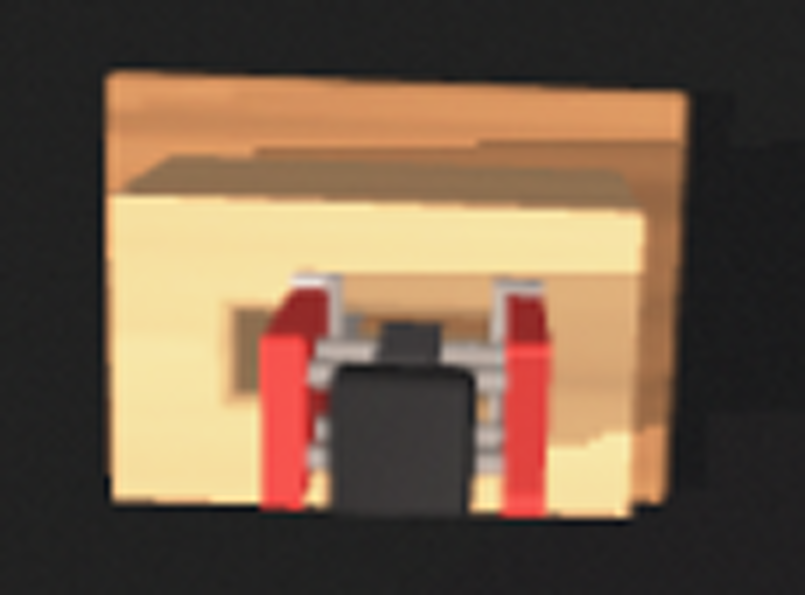

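View pics/d2.png

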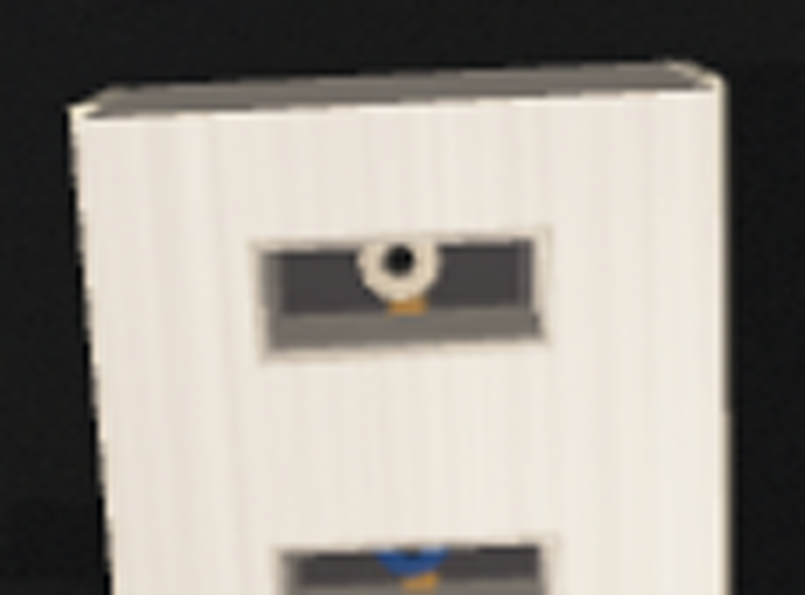

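View pics/d3.png

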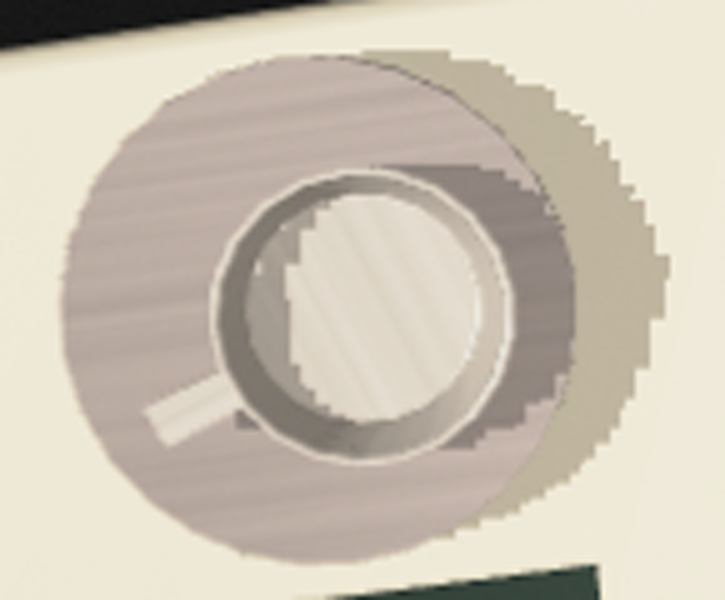

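Run:
```python
from h import *
import pickle
cal=pickle.load(open("cal.pkl","rb"))
f=lambda p,k,o:np.array(p,float)/k+np.array(o)-0.5+0.5/k
def show(n,P):
    print(n,P.round(1).tolist(),"mean",P.mean(0).round(1),"sides",np.linalg.norm(np.diff(np.vstack([P,P[:1]]),axis=0),axis=1).round(1),"ang0",np.degrees(np.arctan2(*(P[1]-P[0])[1::-1])).round(2))
o=(205,130); c=cal["holder"]
show("holder top",plane(c,f([(108,195),(645,212),(633,517),(112,500)],7,o),75))
show("foot far edge",plane(c,f([(107,72),(688,92)],7,o),8))
show("plates",plane(c,f([(262,337),(549,343),(549,515),(262,508)],7,o),125))
show("slot holder left",plane(c,f([(231,307),(231,394)],7,o),75))
o=(215,130); c=cal["block"]
show("slot mouth",plane(c,f([(250,242),(549,228),(547,345),(266,360)],7,o),80))
show("block far edge",plane(c,f([(75,118),(725,90)],7,o),80))
show("spacer",plane(c,f([(399,262)],7,o),45))
im=cv2.imread("pics/w_block.png")
c=cal["dish"]
show("dish rim",plane(c,f([(212,316),(362,168),(514,316),(362,465)],5,(200,125)),87))
show("pan",plane(c,f([(60,310),(320,55),(576,310),(320,563)],5,(200,125)),73))
show("tab",plane(c,f([(155,428)],5,(200,125)),86))
# redundancy: top camera
c=calibration("top")
f4=lambda p:f(p,4,(150,170))
show("top: holder top",plane(c,f4([(47,107),(195,110),(194,195),(46,190)]),75))
show("top: slot",plane(c,f4([(568,96),(645,96),(645,126),(570,126)]),80))
show("top: spacer",plane(c,f4([(604,113)]),45))
show("top: plates",plane(c,f4([(78,122),(163,122),(163,168),(78,168)]),125))
show("top dish",plane(c,f([(300,222),(367,152),(440,222),(367,297)],5,(370,150)),87))
```

```text
holder top [[589.8, 334.5, 75.0], [586.9, 248.9, 75.0], [536.5, 250.0, 75.0], [539.6, 336.4, 75.0]] mean [563.2 292.4  75. ] sides [85.7 50.4 86.5 50.2] ang0 -91.96
foot far edge [[605.4, 345.6, 8.0], [601.4, 236.4, 8.0]] mean [603.4 291.    8. ] sides [109.2 109.2] ang0 -92.1
plates [[575.7, 305.2, 125.0], [574.7, 265.4, 125.0], [550.1, 265.3, 125.0], [551.2, 305.9, 125.0]] mean [562.9 285.4 125. ] sides [39.8 24.6 40.7 24.5] ang0 -91.33
slot holder left [[571.7, 315.5, 75.0], [557.4, 316.0, 75.0]] mean [564.6 315.7  75. ] sides [14.3 14.3] ang0 178.01
slot mouth [[592.4, 33.7, 80.0], [594.6, -13.4, 80.0], [575.9, -13.3, 80.0], [573.6, 31.6, 80.0]] mean [584.1   9.7  80. ] sides [47.1 18.6 45.  19. ] ang0 -87.4
block far edge [[611.8, 60.5, 80.0], [615.9, -40.3, 80.0]] mean [613.9  10.1  80. ] sides [100.9 100.9] ang0 -87.66Traceback (most recent call last):
  File "<stdin>", line 15, in <module>
  File "<stdin>", line 6, in show
IndexError: index 1 is out of bounds for axis 0 with size 1
```

Run:
```python
from h import *
import pickle
cal=pickle.load(open("cal.pkl","rb"))
f=lambda p,k,o:np.array(p,float)/k+np.array(o)-0.5+0.5/k
def show(n,P):
    print(n,P.round(1).tolist(),"mean",P.mean(0).round(1))
o=(215,130); c=cal["block"]
for z in (39,51): show("spacer",plane(c,f([(399,262)],7,o),z))
c=cal["dish"]
show("dish rim",plane(c,f([(212,316),(362,168),(514,316),(362,465)],5,(200,125)),87))
show("pan",plane(c,f([(60,310),(320,55),(576,310),(320,563)],5,(200,125)),73))
show("tab",plane(c,f([(155,428)],5,(200,125)),86))
c=calibration("top")
f4=lambda p:f(p,4,(150,170))
show("top: holder top",plane(c,f4([(47,107),(195,110),(194,195),(46,190)]),75))
show("top: slot",plane(c,f4([(568,96),(645,96),(645,126),(570,126)]),80))
show("top: spacer",plane(c,f4([(604,113)]),45))
show("top: plates",plane(c,f4([(78,122),(163,122),(163,168),(78,168)]),125))
show("top dish",plane(c,f([(300,222),(367,152),(440,222),(367,297)],5,(370,150)),87))
```

```text
spacer [[583.4, 10.7, 39.0]] mean [583.4  10.7  39. ]
spacer [[585.1, 10.6, 51.0]] mean [585.1  10.6  51. ]
dish rim [[587.5, -282.8, 87.0], [619.9, -316.0, 87.0], [587.4, -349.5, 87.0], [552.9, -315.8, 87.0]] mean [ 586.9 -316.    87. ]
pan [[586.0, -246.2, 73.0], [643.0, -306.7, 73.0], [585.8, -365.0, 73.0], [523.7, -305.4, 73.0]] mean [ 584.6 -305.8   73. ]
tab [[561.4, -268.9, 86.0]] mean [ 561.4 -268.9   86. ]
top: holder top [[589.2, 336.1, 75.0], [586.7, 249.0, 75.0], [537.4, 249.1, 75.0], [540.8, 335.9, 75.0]] mean [563.5 292.5  75. ]
top: slot [[592.3, 33.3, 80.0], [591.9, -10.9, 80.0], [574.7, -10.6, 80.0], [575.0, 32.3, 80.0]] mean [583.5  11.   80. ]
top: spacer [[586.2, 11.5, 45.0]] mean [586.2  11.5  45. ]
top: plates [[574.9, 305.9, 125.0], [574.5, 258.1, 125.0], [549.0, 257.9, 125.0], [549.3, 305.5, 125.0]] mean [561.9 281.9 125. ]
top dish [[588.2, -283.9, 87.0], [620.6, -316.9, 87.0], [587.8, -350.2, 87.0], [553.4, -314.1, 87.0]] mean [ 587.5 -316.3   87. ]
```

Run:
```python
from h import *
s=get_state(); print(s['time_s'],s['width'])
try: print(clamp(f_grip=12.6))
except Exception as e: print("ERR",type(e),e)
s=get_state(); print(s['time_s'],s['width'])
```

```text
4.8833 85.58122433226879
False
5.65 -0.1521949067394007
```

```bash
cat >> h.py <<'E'
def st(msg=""):
    s=get_state(); print(msg,"t",round(s['time_s'],2),"p",s['tool_pos'].round(2),"yaw",round(s['eef_rot'][2],4),"w",round(s['width'],2),"F",s['contact_force'].round(2)); return s
E
python3 - <<'E'
from h import *
open_jaws(); st("open")
reach([562.9,285.4,200],[np.pi,0,-0.033]); hold(0.2); s=st()
hold(0.3); s=st()
e=np.array([562.9,285.4,200])-s['tool_pos']
servo_line([562.9+e[0],285.4+e[1],112+e[2]],v=150); hold(0.1); st("down")
cv2.imwrite("pics/g1.png",snapshot("wrist")[:,:,::-1]);
E
```

```text
open t 6.43 p [555.   275.01 299.97] yaw 0.0 w 85.21 F [-0.7   0.81  0.87]
 t 7.12 p [563.93 285.7  203.84] yaw -0.033 w 85.57 F [1.39 0.41 0.37]
 t 7.42 p [563.04 285.4  200.57] yaw -0.0331 w 85.55 F [ 0.16 -0.42 -0.38]
down t 8.26 p [563.55 285.74 113.4 ] yaw -0.033 w 85.34 F [-0.77  0.66  0.73]
```

View pics/g1.png

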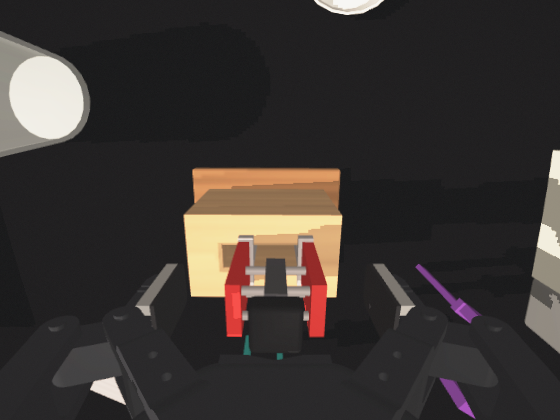

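Run:
```python
from h import *
servo_line([562.9,285.4,112],v=50); hold(0.2); st("pre")
print(clamp(f_grip=12.5)); st("clamped"); hold(0.3); st()
```

```text
pre t 8.76 p [562.88 285.39 112.01] yaw -0.033 w 85.72 F [ 0.28 -0.37 -0.23]
False
clamped t 9.36 p [563.53 285.65 113.57] yaw -0.033 w 21.01 F [-0.43  0.08  4.88]
 t 9.66 p [563.54 285.67 113.54] yaw -0.033 w 20.73 F [ 0.61 -1.02  5.31]
```

Run:
```python
from h import *
for f in (20,6,1,20):
    try: print(f,clamp(f_grip=f))
    except Exception as e: print(f,"ERR",e)
    hold(0.2); st(f)
```

```text
20 False
20 t 10.07 p [563.56 285.65 113.57] yaw -0.033 w 20.69 F [-0.17 -0.34  6.46]
6 False
6 t 10.49 p [563.55 285.65 113.55] yaw -0.033 w 21.29 F [0.66 0.01 5.52]
1 False
1 t 10.91 p [563.53 285.66 113.56] yaw -0.033 w 20.65 F [-0.01 -0.43  5.34]
20 False
20 t 11.32 p [563.54 285.67 113.56] yaw -0.033 w 21.15 F [-0.46  0.33  5.74]
```

Run:
```python
from h import *
open_jaws(); st("open")
servo_line([562.9,285.4,215],v=250); hold(0.3)
c=calibration("wrist"); im=snapshot("wrist"); st("up"); cv2.imwrite("pics/g2.png",im[:,:,::-1])
import pickle; pickle.dump(c,open("g2.pkl","wb"))
print(solve_ik([562.9,285.4,215],[np.pi,0,-0.033+np.pi/2]))
```

```text
open t 11.97 p [562.85 285.37 111.88] yaw -0.033 w 85.24 F [-0.23 -0.5  -0.38]
up t 12.88 p [562.6  285.28 213.76] yaw -0.033 w 85.14 F [-0.48  0.45  0.64]
[ 4.15346854e-01  1.70968063e-01  1.21686655e+00 -4.44089210e-16
  1.75375804e+00  4.48346854e-01]
```

Run:
```python
from h import *
im=cv2.imread("pics/g2.png")[:,:,::-1]
crop("pics/g2c.png",im,200,150,140,110,5)
```

```text
(no output)
```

View pics/g2c.png

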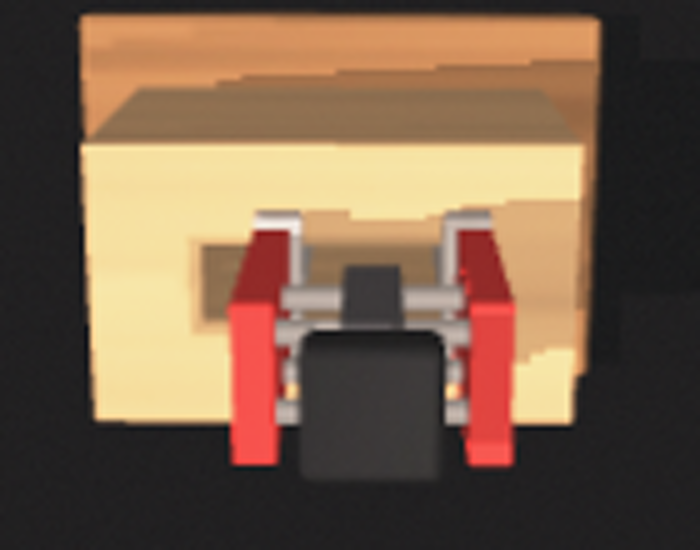

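Run:
```python
from h import *
import pickle
c=pickle.load(open("g2.pkl","rb"))
f=lambda p,k,o:np.array(p,float)/k+np.array(o)-0.5+0.5/k
o=(200,150)
P=plane(c,f([(300,335),(443,335),(439,480),(300,480)],5,o),138); print("head",P.round(1).tolist(),P.mean(0))
P=plane(c,f([(229,303),(514,304),(514,466),(232,466)],5,o),125); print("plates",P.round(1).tolist(),P.mean(0))
P=plane(c,f([(81,144),(583,144),(575,425),(94,421)],5,o),75); print("holder",P.mean(0))
```

```text
head [[574.3, 294.6, 138.0], [573.7, 275.7, 138.0], [553.0, 276.6, 138.0], [553.6, 295.6, 138.0]] [563.66769182 285.65247298 138.        ]
plates [[575.3, 305.2, 125.0], [573.9, 265.1, 125.0], [549.3, 265.3, 125.0], [550.7, 306.3, 125.0]] [562.28416344 285.48111192 125.        ]
holder [563.14412999 292.36002474  75.        ]
```

Run:
```python
from h import *
Y=-0.033+np.pi/2
reach([563,285.5,205],[np.pi,0,Y]); 
servo_line([563,285.5,146],v=120); hold(0.3); st("down")
print(clamp(f_grip=30)); st("clamped")
cv2.imwrite("pics/g3.png",snapshot("wrist")[:,:,::-1]); cv2.imwrite("pics/s3.png",snapshot("scene")[:,:,::-1])
```

```text
down t 15.22 p [563.31 285.64 146.95] yaw 1.5378 w 85.61 F [-0.48 -0.57 -0.25]
False
clamped t 15.82 p [563.03 285.52 146.1 ] yaw 1.5378 w 19.06 F [-1.25 -0.19  0.89]
```

View pics/g3.png

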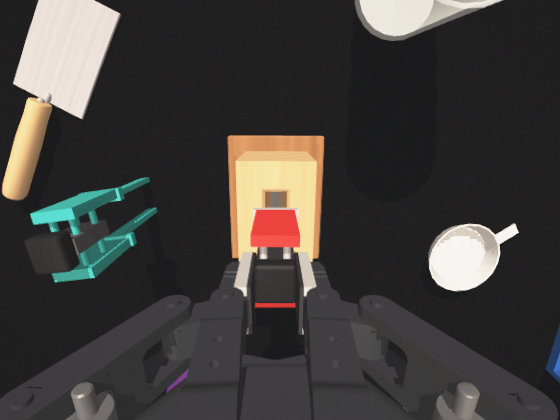

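Run:
```python
from h import *
servo_line([563,285.5,290],v=200); hold(0.1); st("lifted")
reach([584,10.6,290],[np.pi,0,0.042+np.pi/2]); hold(0.1)
servo_line([584,10.6,232],v=120); hold(0.5); st("above slot")
cv2.imwrite("pics/g4.png",snapshot("wrist")[:,:,::-1]); cv2.imwrite("pics/s4.png",snapshot("scene")[:,:,::-1]);cv2.imwrite("pics/t4.png",snapshot("top")[:,:,::-1])
crop("pics/s4c.png",cv2.imread("pics/s4.png")[:,:,::-1],210,70,130,170,4)
```

```text
lifted t 16.89 p [562.62 285.34 287.45] yaw 1.5378 w 19.13 F [ 0.32 -0.05 -2.34]
above slot t 19.19 p [584.05  10.54 232.18] yaw 1.6127 w 18.99 F [ 0.2   0.1  -1.65]
```

View pics/g4.png

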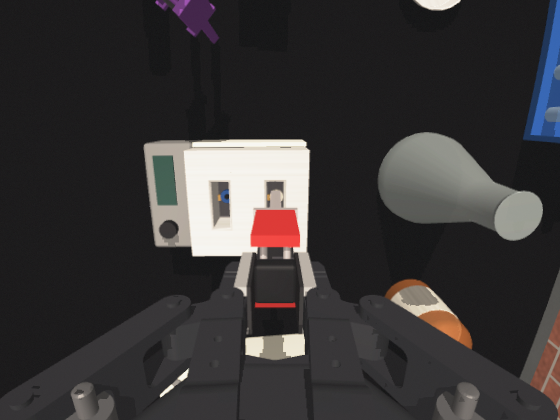

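View pics/s4c.png

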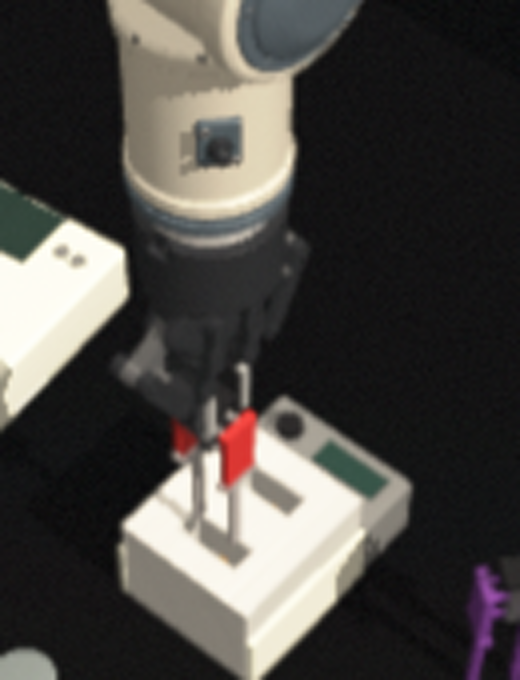

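Run:
```python
from h import *
c=calibration("scene")
print(proj(c,[[584,24.5,93],[584,-3.4,93],[584.5,10.7,45]]).round(1))
for z in (214,203,192):
    servo_line([584,10.6,z],v=60); s=st(z)
    if np.abs(s['contact_force'][:2]).max()>3 or s['contact_force'][2]>2: break
hold(0.3); st()
```

```text
[[268.1 205.2]
 [259.7 198.6]
 [264.  212.5]]
214 t 19.79 p [583.69  10.61 213.11] yaw 1.6128 w 19.24 F [-0.46  0.48 -1.25]
203 t 20.12 p [583.73  10.6  202.25] yaw 1.6128 w 19.19 F [-0.51  0.63 -1.54]
192 t 20.46 p [583.69  10.62 191.18] yaw 1.6128 w 19.15 F [ 0.43  0.54 -1.21]
 t 20.76 p [584.12  10.61 192.33] yaw 1.6128 w 19.3 F [ 0.07 -0.01 -0.92]
```

Run:
```python
from h import *
def fz(n=4): return np.mean([get_state()['contact_force'] for _ in range(n)],0)
z=188
while z>170:
    servo_line([584,10.6,z],v=25); f=fz()
    if f[2]>1.0: break
    z-=1
print("stop",z); st(); hold(0.25); print(fz()); st("rest")
```

```text
stop 182
 t 22.57 p [584.17  10.6  182.47] yaw 1.6128 w 19.08 F [-0.57 -0.23  1.59]
[ 0.51619112 -0.56181123  3.56395509]
rest t 22.82 p [584.18  10.6  182.49] yaw 1.6128 w 19.09 F [ 0.52 -0.56  3.56]
```

Run:
```python
from h import *
open_jaws(); st("open")
servo_line([584,10.6,222],v=200); hold(0.1)
cv2.imwrite("pics/g5.png",snapshot("wrist")[:,:,::-1]); sc=snapshot("scene"); cv2.imwrite("pics/s5.png",sc[:,:,::-1])
crop("pics/s5c.png",sc,210,100,130,130,5); st()
```

```text
open t 23.48 p [584.    10.62 181.98] yaw 1.6128 w 85.4 F [ 0.02 -0.21 -0.26]
 t 24.02 p [583.63  10.63 220.65] yaw 1.6128 w 85.32 F [ 0.14 -0.81 -0.23]
```

View pics/g5.png

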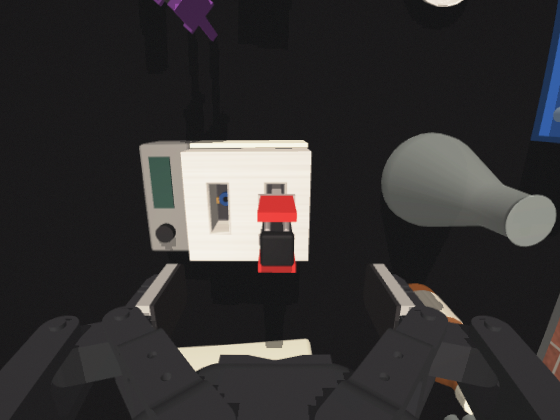

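View pics/s5c.png

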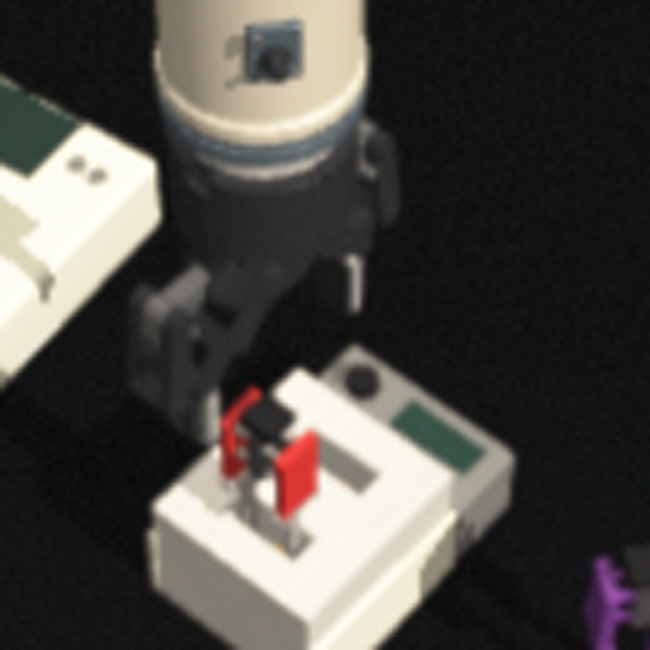

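Run:
```python
from h import *
reach([584,10.6,222],[np.pi,0,0.042]); hold(0.1)
servo_line([584,10.6,149],v=100); hold(0.4); st("down")
print(clamp(f_grip=32)); hold(0.2); st("clamped")
```

```text
down t 26.81 p [584.09  10.59 149.27] yaw 0.042 w 85.35 F [-1.33  0.03  0.17]
False
clamped t 27.57 p [584.39  10.54 150.25] yaw 0.042 w 27.58 F [-0.73 -1.49  5.02]
```

Run:
```python
from h import *
for z in (152,157,165,185):
    servo_line([584,10.6,z],v=40); st(z)
servo_line([584,10.6,232],v=120); hold(0.3); st("up")
cv2.imwrite("pics/g6.png",snapshot("wrist")[:,:,::-1]); sc=snapshot("scene"); cv2.imwrite("pics/s6.png",sc[:,:,::-1])
crop("pics/s6c.png",sc,210,90,130,130,5)
```

```text
152 t 27.82 p [584.29  10.6  152.26] yaw 0.042 w 27.48 F [ 1.45 -0.64  1.04]
157 t 28.1 p [583.18  10.58 156.81] yaw 0.042 w 27.34 F [-2.75 -0.2   0.24]
165 t 28.45 p [583.39  10.61 165.49] yaw 0.042 w 27.02 F [-5.32 -0.38  0.49]
185 t 29.1 p [584.53  10.58 186.44] yaw 0.042 w 27.61 F [-3.24 -0.88  1.87]
up t 29.94 p [583.78  10.59 231.02] yaw 0.0419 w 27.32 F [-0.1   0.34 -1.65]
```

View pics/g6.png

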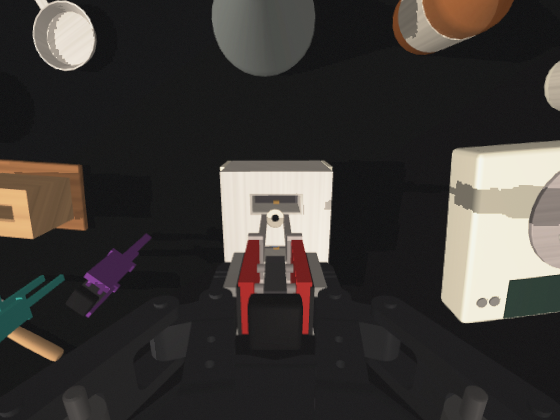

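View pics/s6c.png

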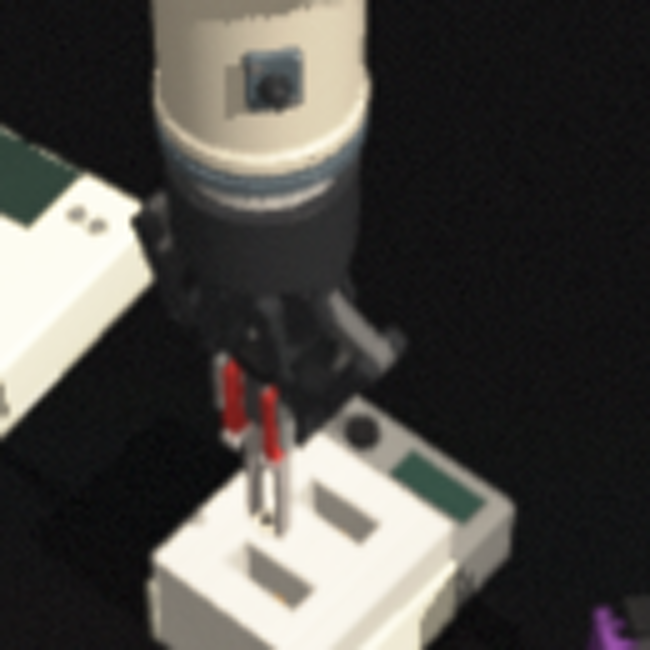

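Run:
```python
from h import *
st()
im=cv2.imread("pics/g6.png")[:,:,::-1]; crop("pics/g6c.png",im,215,190,120,150,5)
c=calibration("wrist")
print(c['position'],c['orientation'])
for z in (126,131,136): print(plane(c,[(275,218)],z).round(1))
print("expected px of spacer top centre upright", proj(c,[[584,10.6,131]]), "head top c", proj(c,[[584,10.6,257]]))
```

```text
t 30.04 p [583.88  10.61 231.46] yaw 0.042 w 27.41 F [-0.36 -0.23 -0.99]
[656.02327099  13.41192643 349.41305887] [-2.89313771e-01  7.89093891e-04 -1.52824793e+00]
[[585.   10.4 126. ]]
[[586.6  10.4 131. ]]
[[588.2  10.5 136. ]]
expected px of spacer top centre upright [[274.62918405 221.26396704]] head top c [[274.23502502 330.79694761]]
```

View pics/g6c.png

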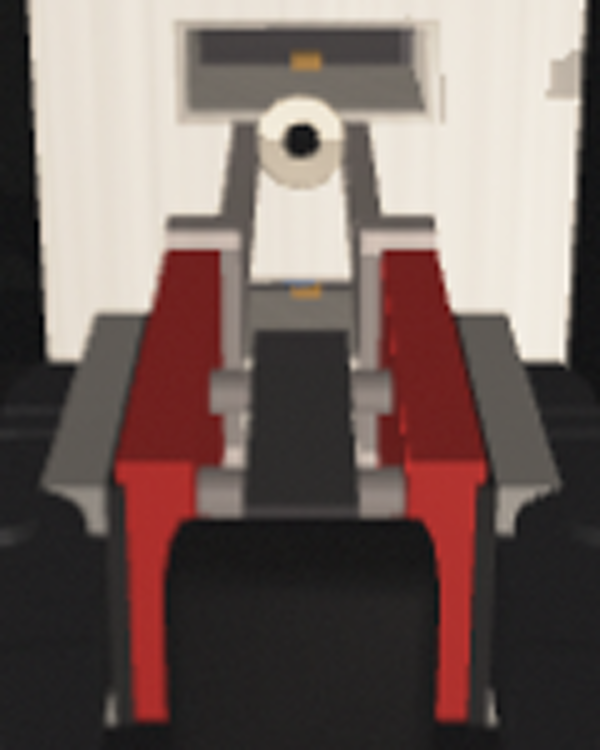

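Run:
```python
from h import *
c=calibration("wrist"); t=get_state()['tool_pos']
g=t[2]-5.6
print("tool",t)
for d in (-1.5,0,1.5):
    G=g+d
    a=plane(c,[(215+300/5,190+462/5)],G+18)[0]; b=plane(c,[(215+300/5,190+250/5)],G-22)[0]; e=plane(c,[(215+300/5,190+123/5)],G-100)[0]
    print(d,"plate top edge x-12",a[0]-12,"bottom",b[0]-12,"leg tip x-4",e[0]-4)
```

```text
tool [583.88196672  10.61168382 231.46289957]
-1.5 plate top edge x-12 583.4130480083797 bottom 585.3675679700824 leg tip x-4 583.2203635801329
0 plate top edge x-12 584.2623259082451 bottom 585.9658913921488 leg tip x-4 583.6789473973299
1.5 plate top edge x-12 585.1116038081105 bottom 586.5642148142151 leg tip x-4 584.1375312145269
```

Run:
```python
from h import *
reach([586.4,-316.1,232],[np.pi,0,0]); hold(0.1)
servo_line([586.4,-316.1,190],v=80); hold(0.4); st("above dish")
cv2.imwrite("pics/g7.png",snapshot("wrist")[:,:,::-1]); crop("pics/g7c.png",cv2.imread("pics/g7.png")[:,:,::-1],180,120,200,150,4)
c=calibration("wrist")
for z in (84,88): print(plane(c,[(275,218)],z).round(1))
```

```text
above dish t 32.46 p [ 586.48 -316.2   190.37] yaw -0.0001 w 27.17 F [-0.59 -0.15 -1.4 ]
[[ 587.4 -316.5   84. ]]
[[ 588.7 -316.5   88. ]]
```

View pics/g7c.png

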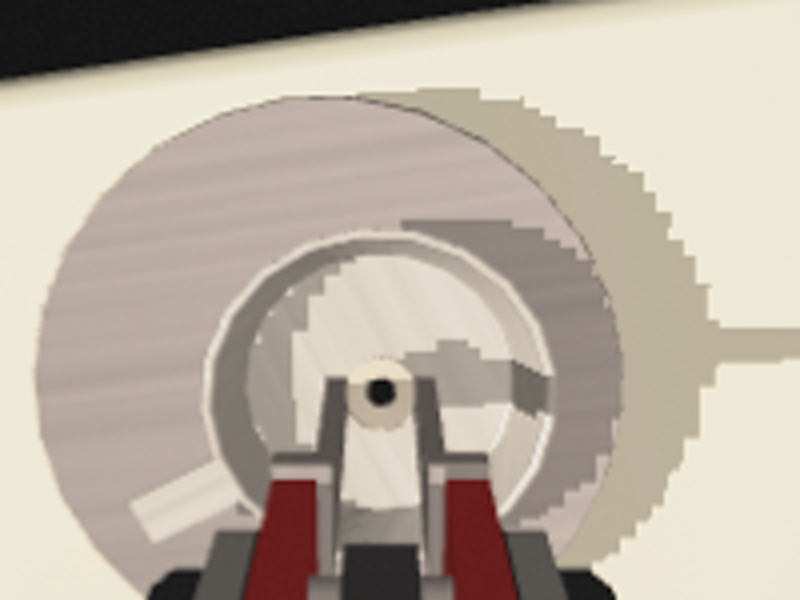

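Run:
```python
from h import *
def fz(n=4): return np.mean([get_state()['contact_force'] for _ in range(n)],0)
z=187
servo_line([586.4,-316.1,z],v=40); hold(0.1)
while z>174:
    z-=1
    servo_line([586.4,-316.1,z],v=25); f=fz()
    if f[2]>1.0: break
print("stop",z); hold(0.2); print(fz()); st("contact")
```

```text
stop 182
[-1.43875927  0.45813049  3.34224166]
contact t 34.31 p [ 586.4  -316.15  182.5 ] yaw -0.0 w 27.39 F [-1.44  0.46  3.34]
```

Run:
```python
from h import *
servo_line([586.4,-316.1,181],v=25); hold(0.25); st("preload")
open_jaws(); st("open"); cv2.imwrite("pics/g8.png",snapshot("wrist")[:,:,::-1])
sc=snapshot("scene"); crop("pics/s8c.png",sc,120,60,130,120,5)
```

```text
preload t 34.81 p [ 586.43 -316.14  181.22] yaw -0.0001 w 27.56 F [-1.4   0.31  4.98]
open t 35.41 p [ 586.43 -316.12  180.94] yaw -0.0 w 85.27 F [ 0.55  0.58 -0.04]
```

View pics/g8.png

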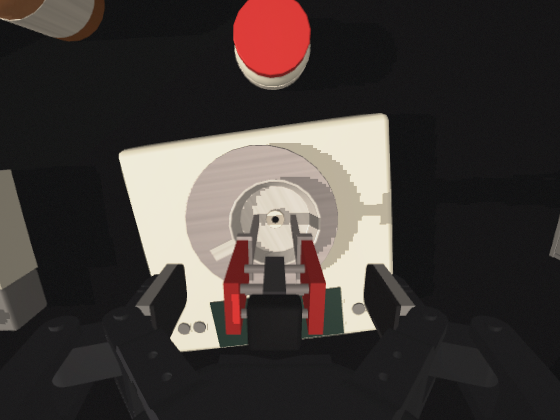

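View pics/s8c.png

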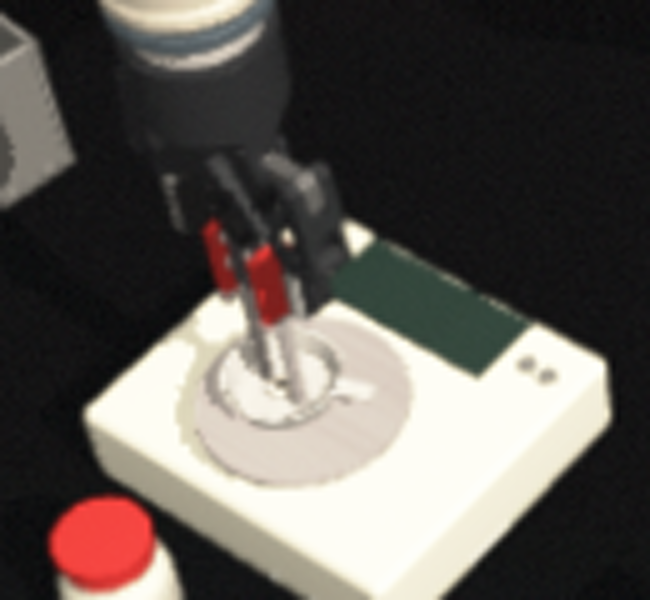

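Run:
```python
from h import *
servo_line([586.4,-316.1,240],v=150); hold(0.15); st()
c=calibration("wrist"); im=snapshot("wrist"); cv2.imwrite("pics/g9.png",im[:,:,::-1]); crop("pics/g9c.png",im,200,160,150,150,4)
import pickle; pickle.dump(c,open("g9.pkl","wb"))
print(proj(c,[[586.4,-316.1,206],[576.4,-316.1,206],[596.4,-316.1,206]]))
```

```text
t 36.2 p [ 586.01 -315.84  237.87] yaw 0.0 w 85.48 F [0.33 0.42 0.04]
[[274.97862808 260.68460487]
 [274.96433319 277.28981707]
 [274.99337236 243.43275502]]
```

View pics/g9c.png

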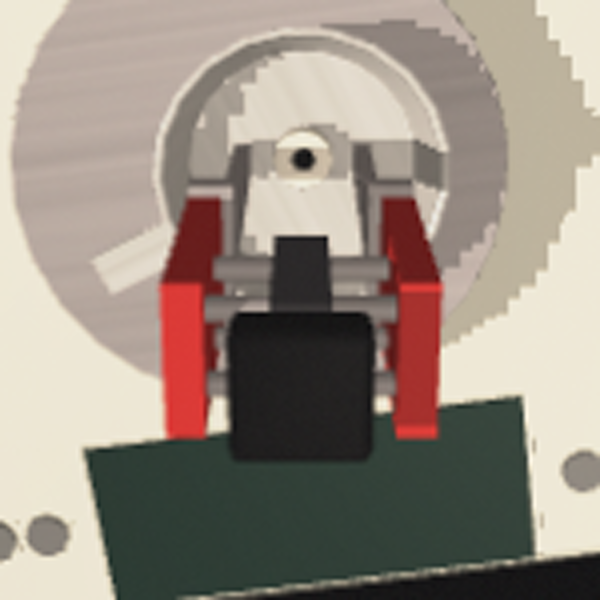

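Run:
```python
from h import *
reach([587.3,-316.1,242],[np.pi,0,np.pi/2]); hold(0.15)
servo_line([587.3,-316.1,214.5],v=70); hold(0.4); st("down")
print(clamp(f_grip=30)); hold(0.1); st("clamped")
cv2.imwrite("pics/g10.png",snapshot("wrist")[:,:,::-1])
```

```text
down t 38.74 p [ 587.37 -316.13  214.86] yaw 1.5708 w 85.28 F [-0.44 -0.02 -0.34]
False
clamped t 39.45 p [ 587.33 -316.13  214.65] yaw 1.5708 w 19.43 F [ 0.23 -0.38  0.73]
```

View pics/g10.png

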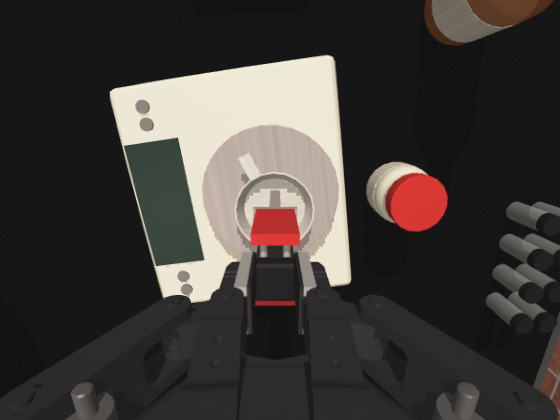

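Run:
```python
from h import *
servo_line([587.3,-316.1,295],v=150)
w=snapshot("wrist"); cv2.imwrite("pics/g11.png",w[:,:,::-1])
reach([563.3,292,295],[np.pi,0,-0.033+np.pi/2]); 
servo_line([563.3,292,231],v=120); hold(0.45); st("above holder")
cv2.imwrite("pics/g12.png",snapshot("wrist")[:,:,::-1])
sc=snapshot("scene"); crop("pics/s12c.png",sc,290,150,140,170,4)
print(proj(calibration("scene"),[[563.8,306,91],[562.8,278,91]]))
```

```text
above holder t 43.54 p [563.34 292.05 231.26] yaw 1.5379 w 19.28 F [-0.3  -1.31 -1.06]
[[366.59481762 273.13135032]
 [356.94533253 265.06474397]]
```

View pics/g11.png

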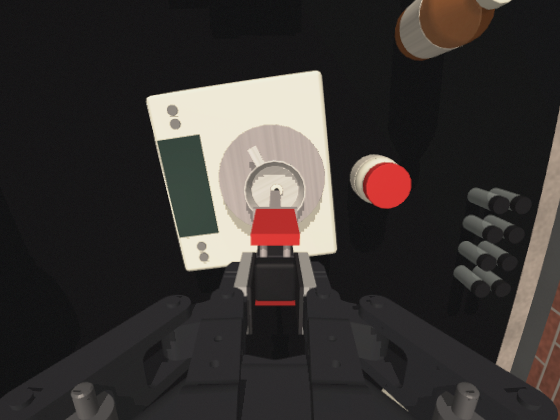

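View pics/s12c.png

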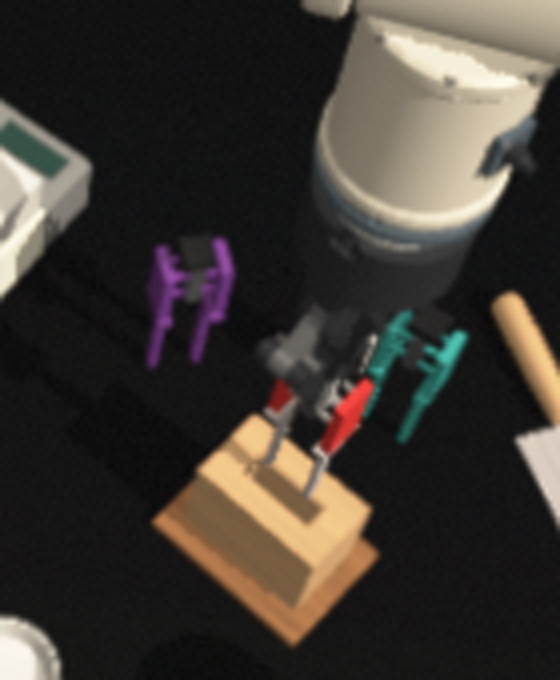

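View pics/g12.png

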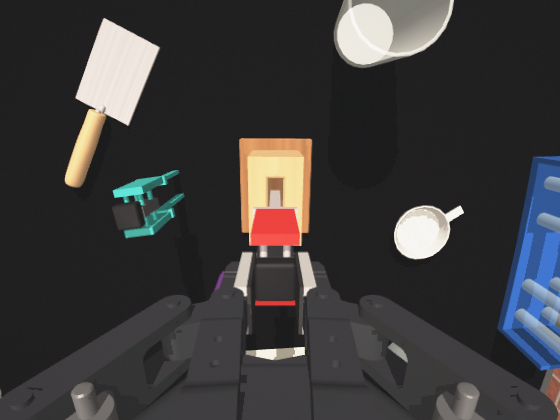

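Run:
```python
from h import *
ok=True
for z in (218,208,195,175,155,149):
    servo_line([563.3,292,z],v=70); s=st(z); f=s['contact_force']
    if f[2]>4 or abs(f[:2]).max()>6: ok=False; print("STOP"); break
if ok:
    hold(0.2); z=149
    while z>144.5:
        z-=0.7; servo_line([563.3,292,z],v=30); f=np.mean([get_state()['contact_force'] for _ in range(4)],0)
        if f[2]>0.7: break
    st("seated"); print(f)
```

```text
218 t 43.98 p [562.89 291.81 216.53] yaw 1.5378 w 19.31 F [ 0.51 -0.05 -1.78]
208 t 44.27 p [562.99 291.87 207.  ] yaw 1.5378 w 19.36 F [ 0.23 -1.21 -0.62]
195 t 44.6 p [562.95 291.85 193.89] yaw 1.5378 w 18.95 F [-0.56  0.7  -1.  ]
175 t 45.03 p [562.96 291.87 174.03] yaw 1.5378 w 19.14 F [-0.14  1.14 -0.74]
155 t 45.47 p [562.96 291.84 154.07] yaw 1.5378 w 18.94 F [ 0.02  0.09 -0.54]
149 t 45.72 p [563.17 291.93 148.58] yaw 1.5378 w 19.1 F [ 0.13  0.06 -0.72]
seated t 46.67 p [563.44 292.06 147.59] yaw 1.5378 w 19.38 F [-0.77  0.68  3.9 ]
[-0.76596908  0.67921734  3.89820574]
```

Run:
```python
from h import *
open_jaws(); st("open"); servo_line([563.3,292,240],v=150); 
reach([480,200,330],[np.pi,0,-0.033+np.pi/2]); hold(0.3)
t=snapshot("top"); s=snapshot("scene"); st("away")
crop("pics/ft.png",t,140,100,360,170,2); crop("pics/fs.png",s,120,90,290,230,2)
crop("pics/fd.png",t,400,160,90,70,7); crop("pics/fh.png",s,320,230,80,80,7)
```

```text
open t 47.33 p [563.31 291.97 146.86] yaw 1.5378 w 85.68 F [-0.64 -0.38  0.45]
away t 49.15 p [480.22 200.35 329.04] yaw 1.5382 w 85.78 F [-0.41  0.05  0.43]
```

View pics/ft.png

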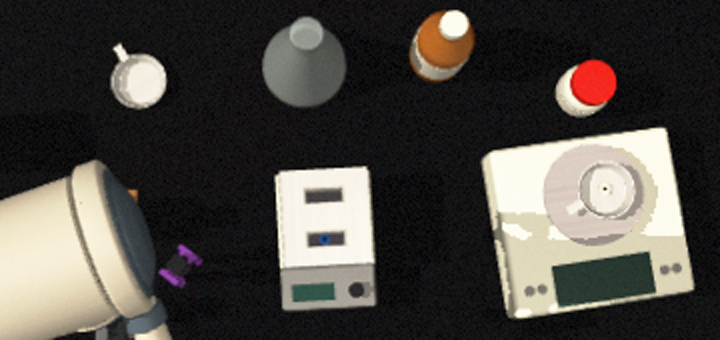

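View pics/fh.png

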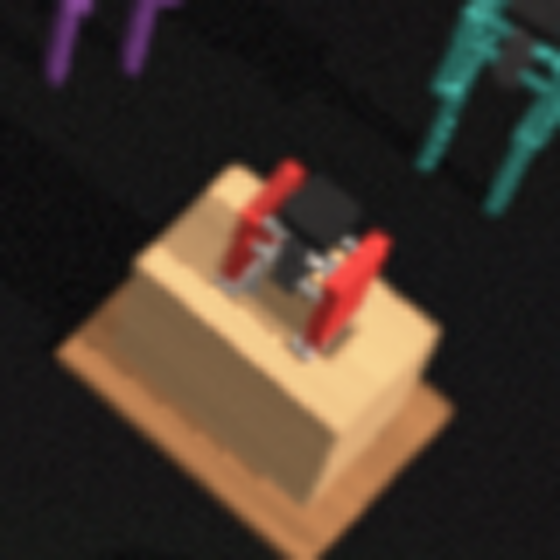

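View pics/fd.png

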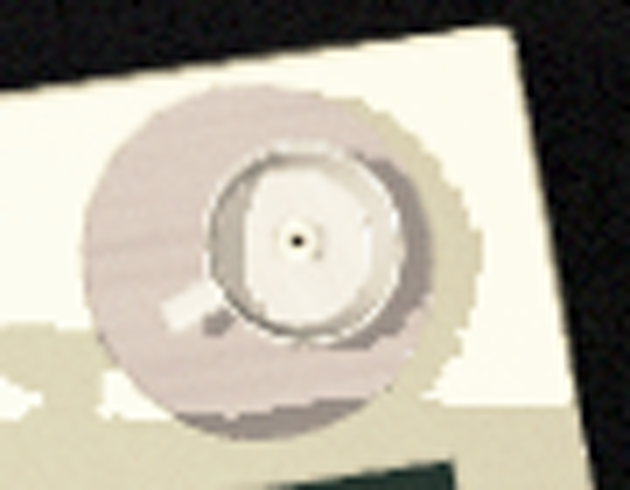

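The red tongs hang upright in the holder. The spacer sits centred in the dish, which hasn't moved, and the blue spacer is still in its slot. I'm handing in.

Run:
```python
from rig import *
print(finish_job())
```

```text
the job is handed in; nothing more can be done
None
```

The white spacer is in the dish on the balance, the red tongs hang in their holder, and I handed the job in at about 49 s of the 59 s. No verdict was reported.

**Method:** The gripper's lowest grip (20 N) shuts the tongs fully; I found this while they still hung in the holder. I therefore carried them open by their black head, with the gripper turned 90°.
- **Slot floor:** I lowered them around the white spacer, touching the floor at about z 43 mm with roughly 5 N. I then let them stand there while I turned the gripper back to the red plates.
- **Drawing it out:** I squeezed with 32 N, drew the spacer out and lowered it to contact in the dish before releasing it.
- **Returning the tongs:** They stood by themselves in the dish while I regrasped the head. I then seated them in the holder at about 5 N.

**Last checks (top and scene pictures):**
- The spacer lies near the dish's centre, and the dish is unmoved.
- The tongs hang upright on the holder's shoulders.
- The blue spacer is in its slot and the white one's slot is empty.
- The flask, bottle, jar and spare dish look unmoved. The arm hid the beaker and spatula in the last top view, so I could not check those two there.
- The gripper is open and clear of everything.

**What disagreed:**
- `clamp` returned False every time, even with a good grip, so I judged grips by width and pictures.
- The gripper showed 27.5 mm over the plates with the spacer held, against the 30 mm given. The picture showed the spacer held upright.

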